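Unlock the sample loader and slide the carriage home

ROBOT

A 6-joint arm with a two-finger parallel gripper is mounted at the origin on the work surface. World frame = base frame: x ahead of the robot, y to its left, z up, the work surface at z = 0. Lengths are in mm, angles in rad, forces in N, time in s.
With the tool pointing down it reaches from about 300 to 775 mm from the base axis. Payload 14.6 kg.
Tool frame: the origin (TCP) lies at the very end of the fingers, on their centre line; the grasp point (between the pads) lies 19 mm behind it; z points along the fingers, y is the direction in which the jaws open and shut (so a half turn about z gives the same grasp; the last joint's range is limited). The gripper opens to 94 mm and grips with 3 to 60 N. Pads are 16 mm wide; open, the fingers measure 119 mm over their backs; the gripper's body (75 mm by 177 mm) begins 78 mm behind the grasp point.
Start: joints at [-1.168, 0.3, 1.521, -0, 1.321, -0.067], TCP at [248.981, -490.406, 205.446] pointing down, gripper open.
Joint ranges: [-3.03, 3.03], [-0.79, 2.21], [0.23, 2.52], [-1.04, 4.18], [0, 3.07], [-2.55, 2.55]. Speed limits (rad/s): [2.22, 2.22, 2.57, 3.14, 3.14, 3.14].

INTERFACE

Orientations are given as [roll, pitch, yaw] about the fixed x, y, z axes, in that order (R = Rz(yaw) Ry(pitch) Rx(roll)).
In Python, from cell import manip gives the robot as it stands.
- The arm moves only by the shell command python3 -m pendant 'ROWS' [FORCE]. ROWS is JSON, a list of rows, each an object with "claw": the finger opening in m, from 0 to 0.094; "delta_pos": the shift along the tool's x, y, z in m, a list of three; "rotation": the turn, a rotation vector about the tool's x, y, z in rad, a list of three. A call has 1 to 10 rows; each row is the pose to reach, as a shift and turn from the pose measured when the call began, along the tool's axes at that moment; what a row does not reach only later rows make up. A row lasts 1/8 s, in which the tool goes at most 62.5 mm and 10.7 degrees, less where a joint would pass 70% of its speed; a pose out of reach is approached as far as the arm can. A call with a gripper value outside its range is refused whole. The fingers move at their own pace and stop on an object; FORCE is the grip in N (left out, the last holds). Time passes only in rows, so rows that repeat a pose let the fingers close. It gives the time, the measured TCP pose, the force and the opening at its end, in the units of the state.
- manip.read_state(): the state, without advancing time (a new reading comes with each control period).
- manip.camera(name): name is "side" or "top"; returns the picture (384x512x3 uint8, red, green, blue); there is no depth.
- manip.camera_model(name): a dict with "fx", "fy", "cx", "cy" (pixels), "distortion" ([k1, k2, p1, p2, k3] as OpenCV has them; the pictures are not rectified), "cam_to_world" (4x4, takes a point from camera to world coordinates). Camera axes: x right, y up, looking along -z (the intrinsics and any distortion apply to the point x, -y, -z); pixel columns grow to the right and rows downward; lengths in mm; the calibration is good to about 2 mm. A picture is of the moment at which its call begins. camera_model takes no time and is no camera call.
- manip.sign_off(): hands the job in, once; it reports no verdict.
The state is a dict: "clock": time; "joints": joint angles; "qd": joint speeds; "effort": joint torques, N m; "eef_pos": TCP position; "eef_rot": TCP orientation; "wrist_force": force on the tool from outside, world axes, zero at the start; "moment": the same for the moment, N m; "finger_gap": finger opening in mm.
Only numpy, scipy, OpenCV 4.12 (cv2) and the standard library are available. Lean on these libraries where they do the work, as an engineer would, in place of code of your own. Each camera call takes 0.05 s, during which the arm holds its last target.

TASK

On the analyser's sample loader, turn the eccentric cam lock to its low point by pushing its orange lever post round with your fingertips, clockwise seen from above, until the lever points at the green mark; only then push the blue rack carriage forward by its rear plate until it is fully home against its stop. Leave the cam at its low point, and finish clear of everything. Do not lift or tip the sample rack that rides in the carriage, and leave the other things on the bench where they stand.

Things in the scene. Friction and masses are not known exactly. Their poses are not given: they have to be found in the camera images.
- loader: fixed sample loader on a white base plate 310 x 250 x 12 mm. Origin: on the bench, under the middle line of the carriage track, abreast of the cam axis. x is the way the carriage slides home (away from the robot), y left, z up. Plate: x -170 to 140, y -80 to 170 mm; grey dock at its far end: x 40 to 120, y -55 to 55, up to 64 mm high.
- cam_axis (a point): fixed point on the cam's upright axis, 36 mm above the bench, at (0, 105) mm of the loader. The cam is an aluminium eccentric disc, radius 30 mm, its centre 12 mm off the axis, 22 to 36 mm high. Around cam and lever nothing but the brass follower finger (top 35 mm) rises above the plate.
- green_mark (a point): green disc, 22 mm across, on the base plate at (85, 105) mm of the loader: the lever points at it at the low point. (A red one at (-85, 105) mm marks the high, locked point.)
- cam (a joint): cam angle in rad, growing clockwise from above; about 0.1 N m of friction, stays where left. 0: high point to the carriage (locked), lever towards red. 3.14: low point (free), lever towards green. At q the lever points along (-cos q, sin q) in the loader's x, y, so it swings round the side away from the carriage. Stops at -0.2 and 3.9, none at the low point. Starts at 0 to 0.8.
- lever_post (a point): top centre of the orange upright post at the lever's end: a round pin 14 mm across, 60 mm from the cam axis, its top 92 mm above the bench, free to touch from 46 to 92 mm high. The lever bar below it is 14 mm wide, 36 to 44 mm high.
- carriage (a joint): travel of the carriage in m along the loader's x: 0 pulled back (the start), 0.085 fully home at its stop. It takes about 3 N to slide and stays where left. A brass follower finger on its left side meets the cam after 6 to 15 mm unless the cam is within about 0.5 rad of its low point; pushing against it jams it or drives the cam back.
- push_plate (a point): centre of the pushing area on the rear face (towards the robot, facing the loader's -x) of the carriage's upright blue rear plate, 65 mm above the bench; the plate is 70 mm wide, 10 mm thick, 18 to 86 mm high. It moves with the carriage. The space behind it is free above 16 mm.
- rack_center (a point): middle of the block of the white sample rack (104 x 50 x 35 mm, with tubes whose caps reach 95 mm above the bench), which rides loose in the pocket of the carriage, 41.5 mm above the bench; it goes along with the carriage and must not be lifted or tipped.
- spare_rack: grey rack with tubes, 104 x 50 mm, 71 mm high, beside the loader on its right; origin at the centre of its underside; leave alone
- reagent: amber bottle 56 mm across, 110 mm high; origin at the centre of its underside; leave alone
- swab_jar: clear jar with blue cap, 64 mm across, 80 mm high; origin at the centre of its underside; leave alone
- beaker: open glass beaker 68 mm across, 80 mm high; origin at the centre of its underside; leave alone
- label_block: yellow pad block 75 x 75 x 30 mm; origin at the centre of its underside; leave alone

How it is judged:
By the outcome, as a careful person would: the job done as asked, in the order asked, and still so for the second after the job is handed in, with the robot touching nothing.
It also fails if it takes over 58 s, if anything falls off the work surface, if the arm or the gripper's body presses on something with over 40 N, if the wrist force passes 120 N, or if a joint passes its speed limit or range.

## Working session

There is one attempt and no reset: what is moved stays moved. The work goes in short steps, Python scripts to look and compute and a shell command to move; the robot and the scene stay as the last step left them, time stands still between calls to the robot, and variables do not carry over. Pictures are saved under pics/ and viewed, and the job is handed in when it is done.

```bash
mkdir -p pics
python3 - <<'E'
from cell import manip
import cv2,numpy as np
for n in("top","side"):
    im=manip.camera(n); cv2.imwrite(f"pics/{n}0.png",im[:,:,::-1])
    m=manip.camera_model(n); print(n,{k:np.round(v,3).tolist() for k,v in m.items()})
print(manip.read_state())
E
```

```text
top {'fx': 453.862, 'fy': 453.862, 'cx': 254.842, 'cy': 196.202, 'distortion': [-0.018, 0.0, 0.0, 0.0, 0.0], 'cam_to_world': [[0.002, 0.988, -0.152, 459.818], [-1.0, 0.001, -0.004, 9.494], [-0.004, 0.152, 0.988, 1071.205], [0.0, 0.0, 0.0, 1.0]]}
side {'fx': 372.871, 'fy': 372.871, 'cx': 257.412, 'cy': 189.018, 'distortion': [-0.122, 0.0, 0.0, 0.0, 0.0], 'cam_to_world': [[-0.989, 0.113, -0.096, 518.696], [-0.147, -0.692, 0.706, 685.132], [0.013, 0.713, 0.701, 729.645], [0.0, 0.0, 0.0, 1.0]]}
{'clock': 0.1, 'joints': array([-1.16762956e+00,  3.00411038e-01,  1.52154199e+00, -4.75171580e-05,
        1.32067571e+00, -6.66130112e-02]), 'qd': array([ 1.63731109e-05, -2.71913868e-03, -3.90134562e-04, -1.05530535e-03,
        9.77932160e-05, -1.15627248e-03]), 'effort': array([ 1.39057465e-03, -5.32643580e+01, -3.53282261e+01,  7.09800376e-02,
        2.35068554e-02, -6.60486262e-05]), 'eef_pos': array([ 248.86495304, -490.20634627,  204.93580434]), 'eef_rot': array([-3.14055580e+00, -2.30416718e-05,  4.69791556e-01]), 'wrist_force': array([ 0.02059012, -0.42638176,  0.28023465]), 'moment': array([-0.00030493,  0.00809968, -0.04785767]), 'finger_gap': 93.92058023502575}
```

View pics/top0.png

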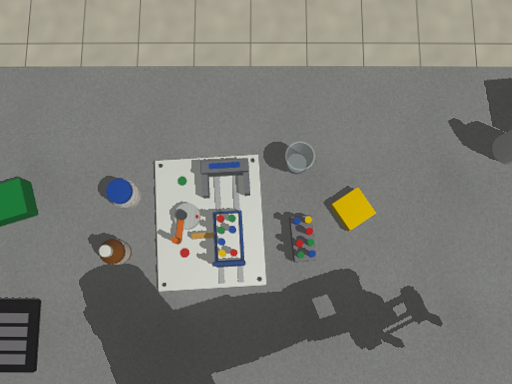

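View pics/side0.png

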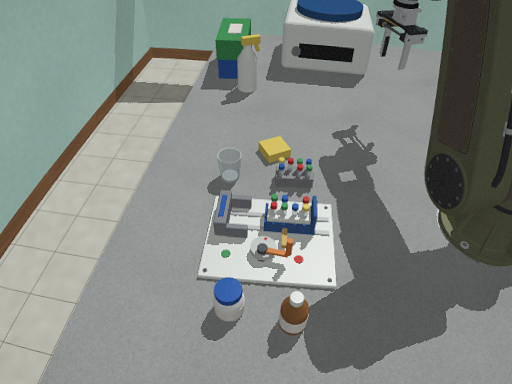

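The top view shows the green mark near (182,181), the red mark near (184,253), the orange post near (177,240), the cam near (185,215) and the blue rear plate near (229,264). The bottle (112,250) and the jar (120,192) stand to the left of the loader. I'll measure these next.

```bash
cat > h.py <<'E'
from cell import manip
import cv2,numpy as np
def ray(n,uv):
    m=manip.camera_model(n);K=np.array([[m['fx'],0,m['cx']],[0,m['fy'],m['cy']],[0,0,1]])
    p=cv2.undistortPoints(np.array([[uv]],float),K,np.array(m['distortion'],float))[0,0]
    T=np.array(m['cam_to_world']);return T[:3,3],T[:3,:3]@np.array([p[0],-p[1],-1])
def onz(n,uv,z):
    o,d=ray(n,uv);return o+d*(z-o[2])/d[2]
def two(a,b):
    (o1,d1),(o2,d2)=ray("top",a),ray("side",b)
    s=np.linalg.lstsq(np.c_[d1,-d2],o2-o1,rcond=None)[0];p,q=o1+d1*s[0],o2+d2*s[1]
    return (p+q)/2,np.linalg.norm(p-q)
def blobs(im,lo,hi,box,mn=10):
    h=cv2.cvtColor(im,cv2.COLOR_RGB2HSV);m=cv2.inRange(h,lo,hi);k=np.zeros_like(m);x0,y0,x1,y1=box;k[y0:y1,x0:x1]=m[y0:y1,x0:x1]
    n,l,s,c=cv2.connectedComponentsWithStats(k)
    return [(s[i].tolist(),c[i].round(2).tolist()) for i in range(1,n) if s[i,4]>=mn],k
E
python3 - <<'E'
from h import *
t=cv2.imread("pics/top0.png")[:,:,::-1].copy();s=cv2.imread("pics/side0.png")[:,:,::-1].copy()
R=[("green",(50,120,60),(80,255,255)),("red",(0,170,120),(4,255,255)),("orange",(5,170,90),(14,255,255)),("blue",(105,120,40),(125,255,255))]
for n,im,box in(("top",t,(150,150,260,295)),("side",s,(195,190,340,290))):
    for nm,lo,hi in R:
        print(n,nm)
        for b in blobs(im,lo,hi,box)[0]: print("  ",b,onz(n,b[1],12).round(1))
a=cv2.resize(t[150:300,90:270],None,fx=4,fy=4,interpolation=cv2.INTER_CUBIC);cv2.imwrite("pics/tc.png",a[:,:,::-1])
a=cv2.resize(s[185:295,195:345],None,fx=5,fy=5,interpolation=cv2.INTER_CUBIC);cv2.imwrite("pics/sc.png",a[:,:,::-1])
E
```

```text
top green
   ([178, 177, 8, 8, 49], [181.67, 180.43]) [660.3 187.9  12. ]
   ([229, 215, 6, 6, 31], [231.42, 217.55]) [571.8  68.8  12. ]
   ([218, 227, 6, 6, 33], [220.58, 229.58]) [543.6  93.8  12. ]
top red
   ([217, 215, 7, 7, 31], [220.13, 218.13]) [570.4  95.2  12. ]
   ([181, 249, 8, 8, 50], [184.42, 252.38]) [490.5 177.1  12. ]
   ([231, 250, 6, 6, 28], [233.39, 252.18]) [491.2  63.4  12. ]
top orange
   ([172, 220, 12, 23, 141], [178.32, 232.08]) [537.6 192.5  12. ]
top blue
   ([209, 162, 31, 7, 155], [223.94, 164.93]) [698.   87.8  12. ]
   ([213, 211, 32, 55, 291], [233.98, 246.96]) [503.2  62.2  12. ]
   ([229, 226, 7, 7, 36], [232.03, 228.92]) [545.2  67.1  12. ]
   ([218, 238, 7, 7, 36], [221.06, 241.25]) [516.4  92.4  12. ]
side green
   ([272, 195, 5, 6, 29], [273.93, 197.41]) [568.4 -12.8  12. ]
   ([282, 202, 5, 8, 34], [284.0, 205.65]) [538.7  13.   12. ]
   ([222, 251, 8, 6, 42], [225.36, 253.4]) [659.3 187.1  12. ]
side red
   ([303, 197, 5, 5, 14], [305.21, 199.14]) [484.7 -19.7  12. ]
   ([271, 202, 5, 5, 21], [273.14, 204.19]) [567.6  12.3  12. ]
side orange
   ([266, 242, 26, 15, 93], [284.46, 250.51]) [523.4 157.   12. ]
side blue
   ([218, 195, 9, 21, 105], [222.34, 205.18]) [699.   37.2  12. ]
   ([282, 195, 6, 7, 39], [284.56, 197.92]) [540.  -15.4  12. ]
   ([264, 196, 53, 39, 604], [293.49, 222.86]) [509.2  68.3  12. ]
   ([292, 204, 6, 7, 36], [294.61, 206.72]) [510.8  12.4  12. ]
   ([214, 278, 28, 12, 273], [227.77, 284.24]) [637.2 267.2  12. ]
```

View pics/tc.png

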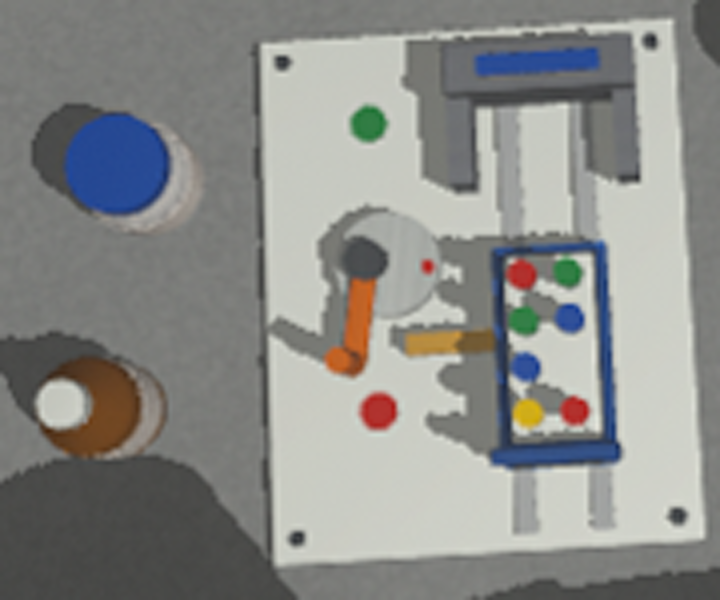

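View pics/sc.png

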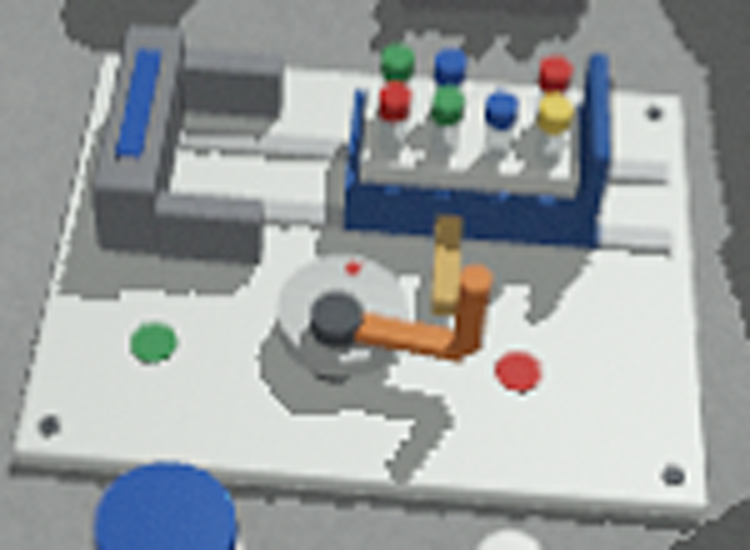

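Run:
```python
from h import *
g=np.array([659.9,187.6]);r=np.array([490.5,177.1]);C=(g+r)/2;x=(g-r)/np.linalg.norm(g-r);y=np.array([-x[1],x[0]]);O=C-105*y
print("yaw",np.arctan2(x[1],x[0]),"C",C,"O",O)
L=lambda p:np.array([(p[:2]-O)@x,(p[:2]-O)@y]).round(1)
p,e=two((175.2,238.9),(290.1,239.5));print("post tri",p,e,L(p))
for n,uv in(("top",(175.2,238.9)),("side",(290.1,239.5))):
    q=onz(n,uv,92);d=L(q)-[0,105];print(n,q.round(1),L(q),np.hypot(*d),"q",np.arctan2(d[1],-d[0]))
for uv in ((90+492/4,150+455/4),(90+620/4,150+455/4),(90+495/4,150+462/4),(90+620/4,150+460/4)): q=onz("top",uv,86);print("plate edge top",q.round(1),L(q))
print("jar",onz("top",(90+117/4,150+164/4),80),"bottle cap",onz("top",(90+62/4,150+404/4),110))
W=lambda a,b:(O+a*x+b*y).round(1)
print("mid plate edge via top:")
for uv in((217,254),):pass
```

```text
yaw 0.0619042744097721 C [575.2  182.35] O [581.69579816  77.55112307]
post tri [515.33844432 185.09121351  92.31569082] 3.2740099711080832 [-59.6 111.4]
top [517. 185.  92.] [-57.9 111.3] 58.2417376114415 q 0.10838191224483418
side [513.7 185.   92. ] [-61.2 111.5] 61.54421175057814 q 0.10581247171125555
plate edge top [464.2 103.3  86. ] [-115.7   33. ]
plate edge top [464.4  34.5  86. ] [-119.8  -35.7]
plate edge top [460.5 101.6  86. ] [-119.5   31.5]
plate edge top [461.7  34.5  86. ] [-122.4  -35.5]
jar [623.46166812 314.65204235  80.        ] bottle cap [490.11406616 328.59772623 110.        ]
mid plate edge via top:
```

Measured positions: the post top triangulates to (515,185,92), 60 mm from the cam axis, which gives q≈0.11. The marks are 170 mm apart and the plate edges come out 69 mm apart, so both match the given sizes. My plan is to straddle the post loosely with narrowed fingers (tool y along the tangent) and turn the tool with the lever.

```bash
python3 -m pendant '[{"claw":0.03,"delta_pos":[0.054,-0.048,0],"rotation":[0,0,-0.18]},{"claw":0.03,"delta_pos":[0.108,-0.096,0],"rotation":[0,0,-0.36]},{"claw":0.03,"delta_pos":[0.162,-0.144,0],"rotation":[0,0,-0.54]},{"claw":0.03,"delta_pos":[0.216,-0.192,0],"rotation":[0,0,-0.72]},{"claw":0.03,"delta_pos":[0.27,-0.24,0],"rotation":[0,0,-0.9]},{"claw":0.03,"delta_pos":[0.324,-0.288,0],"rotation":[0,0,-1.08]},{"claw":0.03,"delta_pos":[0.378,-0.336,0],"rotation":[0,0,-1.26]},{"claw":0.03,"delta_pos":[0.432,-0.384,0],"rotation":[0,0,-1.44]},{"claw":0.03,"delta_pos":[0.486,-0.432,0],"rotation":[0,0,-1.62]},{"claw":0.03,"delta_pos":[0.543,-0.481,0],"rotation":[0,0,-1.8]}]' 10
cat >> h.py <<'E'
C=np.array([575.2,182.35]);TH=0.0619
x_=np.array([np.cos(TH),np.sin(TH)]);y_=np.array([-x_[1],x_[0]]);O=C-105*y_
W=lambda a,b:O+a*x_+b*y_
def rel(targets):  # list of (x,y,z,yaw) world -> tool delta from now
    s=manip.read_state();p=np.array(s['eef_pos']);yaw=s['eef_rot'][2]
    from scipy.spatial.transform import Rotation as Ro
    R=Ro.from_euler('xyz',s['eef_rot']);print("tcp",p.round(1),np.round(s['eef_rot'],3),"F",np.round(s['wrist_force'],1),"gap",round(s['finger_gap'],1),"t",round(s['clock'],2))
    for t in targets:
        d=R.inv().apply(np.array(t[:3])-p)/1000
        rv=(R.inv()*Ro.from_euler('xyz',[np.pi,0,t[3]])).as_rotvec()
        print(d.round(4).tolist(),rv.round(3).tolist())
def lev(q,z,r=60,lead=0): # pose with tool y along tangent
    return (*W(-r*np.cos(q)+lead*np.sin(q),105+r*np.sin(q)+lead*np.cos(q)),z,np.pi-q+TH)
E
python3 -c "
from h import *
rel([lev(.107,160),lev(.107,56)])"
```

```text
clock: 1.35
eef_pos: [478.1, 93.3, 205.4]
eef_rot: [3.141, -0.001, 2.276]
wrist_force: [0.6, -1.0, -0.0]
finger_gap: 29.9
tcp [478.1  93.3 205.4] [ 3.141e+00 -1.000e-03  2.276e+00] F [ 0.6 -1.  -0. ] gap 29.9 t 1.35
[0.0458, 0.0877, 0.0454] [0.001, -0.001, -0.821]
[0.0457, 0.0877, 0.1494] [0.001, -0.001, -0.821]
```

```bash
python3 -m pendant '[{"claw":0.03,"delta_pos":[0.023,0.044,0.02],"rotation":[0,0,-0.17]},{"claw":0.03,"delta_pos":[0.0458,0.0877,0.045],"rotation":[0,0,-0.34]},{"claw":0.03,"delta_pos":[0.0458,0.0877,0.045],"rotation":[0,0,-0.5]},{"claw":0.03,"delta_pos":[0.0458,0.0877,0.045],"rotation":[0,0,-0.67]},{"claw":0.03,"delta_pos":[0.0458,0.0877,0.045],"rotation":[0,0,-0.821]},{"claw":0.03,"delta_pos":[0.0458,0.0877,0.045],"rotation":[0,0,-0.821]},{"claw":0.03,"delta_pos":[0.0458,0.0877,0.045],"rotation":[0,0,-0.821]},{"claw":0.03,"delta_pos":[0.0458,0.0877,0.045],"rotation":[0,0,-0.821]}]'
python3 - <<'E'
from h import *
rel([lev(.107,56)])
t=manip.camera("top");s=manip.camera("side")
a=np.hstack([cv2.resize(t[150:300,110:230],(400,500)),cv2.resize(s[150:290,220:332],(400,500))]);cv2.imwrite("pics/a1.png",a[:,:,::-1])
E
```

```text
clock: 2.35
eef_pos: [515.2, 185.1, 160.4]
eef_rot: [3.141, -0.0, 3.095]
wrist_force: [-0.1, -0.1, 0.4]
finger_gap: 30.3
tcp [515.2 185.1 160.4] [ 3.141 -0.     3.095] F [-0.1 -0.1  0.4] gap 30.3 t 2.35
[-0.0001, -0.0001, 0.1044] [0.001, -0.0, -0.002]
```

View pics/a1.png

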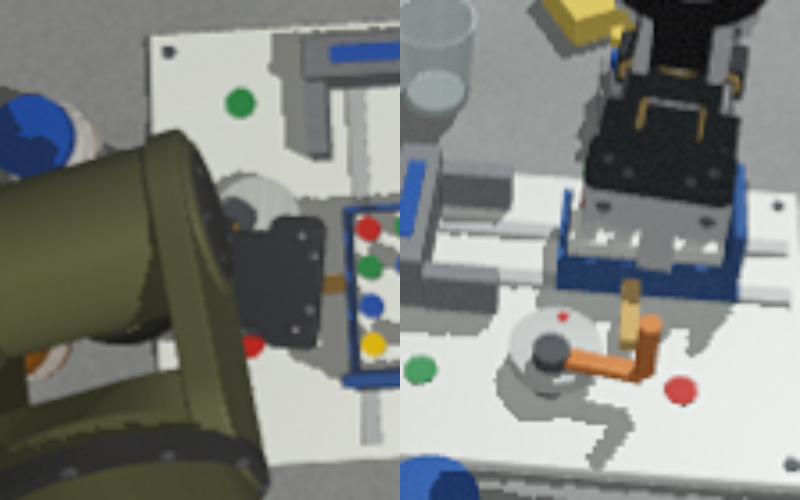

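The gripper hangs above the orange post; in the side view the post is at about (650,345), just below the gripper. The descent is clear.

```bash
python3 -m pendant '[{"claw":0.03,"delta_pos":[0,0,0.03],"rotation":[0,0,0]},{"claw":0.03,"delta_pos":[0,0,0.06],"rotation":[0,0,0]},{"claw":0.03,"delta_pos":[0,0,0.08],"rotation":[0,0,0]},{"claw":0.03,"delta_pos":[0,0,0.104],"rotation":[0,0,0]},{"claw":0.03,"delta_pos":[0,0,0.104],"rotation":[0,0,0]},{"claw":0.03,"delta_pos":[0,0,0.104],"rotation":[0,0,0]}]'
python3 - <<'E'
from h import *
rel([lev(q,56) for q in np.arange(.107,1.5,.15)])
E
```

```text
clock: 3.2
eef_pos: [515.6, 185.3, 57.4]
eef_rot: [3.14, 0.001, 3.095]
wrist_force: [0.3, 0.4, 1.1]
finger_gap: 29.9
tcp [515.6 185.3  57.4] [3.140e+00 1.000e-03 3.095e+00] F [0.3 0.4 1.1] gap 29.9 t 3.2
[0.0003, -0.0003, 0.0014] [0.001, 0.001, -0.001]
[-0.0003, 0.0087, 0.0014] [0.001, 0.0, 0.149]
[-0.0023, 0.0175, 0.0014] [0.001, 0.0, 0.299]
[-0.0056, 0.0259, 0.0014] [0.001, 0.0, 0.449]
[-0.0101, 0.0336, 0.0014] [0.001, 0.0, 0.599]
[-0.0157, 0.0407, 0.0014] [0.001, 0.0, 0.749]
[-0.0223, 0.0468, 0.0015] [0.001, -0.0, 0.899]
[-0.0297, 0.0518, 0.0015] [0.001, -0.0, 1.049]
[-0.0379, 0.0557, 0.0015] [0.001, -0.0, 1.199]
[-0.0465, 0.0583, 0.0015] [0.001, -0.0, 1.349]
```

```bash
python3 -m pendant '[{"claw":0.03,"delta_pos":[-0.0003,0.0087,0.001],"rotation":[0,0,0.149]},{"claw":0.03,"delta_pos":[-0.0023,0.0175,0.001],"rotation":[0,0,0.299]},{"claw":0.03,"delta_pos":[-0.0056,0.0259,0.001],"rotation":[0,0,0.449]},{"claw":0.03,"delta_pos":[-0.0101,0.0336,0.001],"rotation":[0,0,0.599]},{"claw":0.03,"delta_pos":[-0.0157,0.0407,0.001],"rotation":[0,0,0.749]},{"claw":0.03,"delta_pos":[-0.0223,0.0468,0.001],"rotation":[0,0,0.899]},{"claw":0.03,"delta_pos":[-0.0297,0.0518,0.001],"rotation":[0,0,1.049]},{"claw":0.03,"delta_pos":[-0.0379,0.0557,0.001],"rotation":[0,0,1.199]},{"claw":0.03,"delta_pos":[-0.0465,0.0583,0.001],"rotation":[0,0,1.349]},{"claw":0.03,"delta_pos":[-0.0465,0.0583,0.001],"rotation":[0,0,1.349]}]'
python3 - <<'E'
from h import *
rel([lev(q,56) for q in np.arange(1.606,2.9,.15)])
t=manip.camera("top");s=manip.camera("side")
a=np.hstack([cv2.resize(t[150:300,110:230],(400,500)),cv2.resize(s[150:290,220:332],(400,500))]);cv2.imwrite("pics/a2.png",a[:,:,::-1])
E
```

```text
clock: 4.45
eef_pos: [565.3, 241.6, 57.5]
eef_rot: [3.139, -0.001, 1.747]
wrist_force: [-0.2, -0.2, -0.6]
finger_gap: 30.1
tcp [565.3 241.6  57.5] [ 3.139e+00 -1.000e-03  1.747e+00] F [-0.2 -0.2 -0.6] gap 30.1 t 4.45
[-0.0007, 0.0083, 0.0015] [0.002, -0.001, 0.15]
[-0.0027, 0.017, 0.0015] [0.002, -0.002, 0.3]
[-0.006, 0.0254, 0.0015] [0.002, -0.002, 0.45]
[-0.0105, 0.0332, 0.0015] [0.002, -0.002, 0.6]
[-0.0161, 0.0402, 0.0015] [0.002, -0.002, 0.75]
[-0.0227, 0.0463, 0.0015] [0.002, -0.002, 0.9]
[-0.0301, 0.0513, 0.0015] [0.001, -0.002, 1.05]
[-0.0383, 0.0552, 0.0015] [0.001, -0.003, 1.2]
[-0.0469, 0.0579, 0.0015] [0.001, -0.003, 1.35]
```

View pics/a2.png

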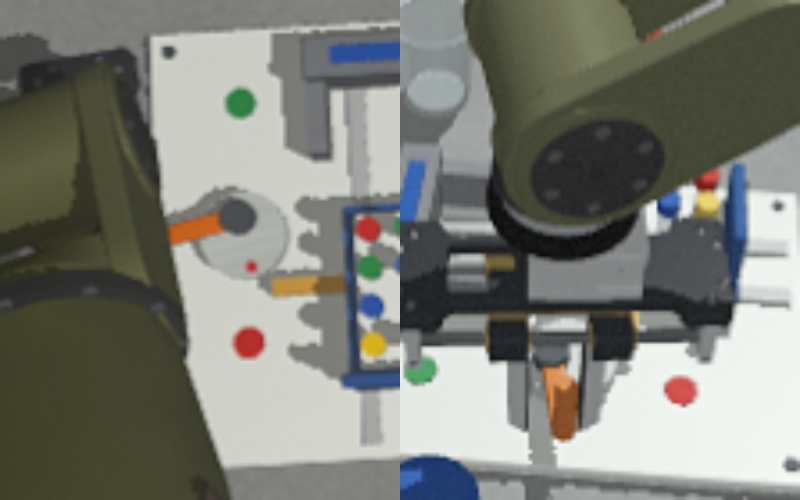

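The lever has followed and sits between the fingers, at about (560,400) in the side view and pointing left in the top view. I'll continue.

```bash
python3 -m pendant '[{"claw":0.03,"delta_pos":[-0.0007,0.0083,0.001],"rotation":[0,0,0.15]},{"claw":0.03,"delta_pos":[-0.0027,0.017,0.001],"rotation":[0,0,0.3]},{"claw":0.03,"delta_pos":[-0.006,0.0254,0.001],"rotation":[0,0,0.45]},{"claw":0.03,"delta_pos":[-0.0105,0.0332,0.001],"rotation":[0,0,0.6]},{"claw":0.03,"delta_pos":[-0.0161,0.0402,0.001],"rotation":[0,0,0.75]},{"claw":0.03,"delta_pos":[-0.0227,0.0463,0.001],"rotation":[0,0,0.9]},{"claw":0.03,"delta_pos":[-0.0301,0.0513,0.001],"rotation":[0,0,1.05]},{"claw":0.03,"delta_pos":[-0.0383,0.0552,0.001],"rotation":[0,0,1.2]},{"claw":0.03,"delta_pos":[-0.0469,0.0579,0.001],"rotation":[0,0,1.35]},{"claw":0.03,"delta_pos":[-0.0469,0.0579,0.001],"rotation":[0,0,1.35]}]'
python3 - <<'E'
from h import *
rel([lev(2.95,56),lev(3.1,56),lev(3.14,56,lead=8)])
t=manip.camera("top");s=manip.camera("side")
a=np.hstack([cv2.resize(t[150:300,110:230],(400,500)),cv2.resize(s[150:290,190:302],(400,500))]);cv2.imwrite("pics/a3.png",a[:,:,::-1])
E
```

```text
clock: 5.8
eef_pos: [630.2, 205.3, 56.6]
eef_rot: [-3.141, -0.002, 0.402]
wrist_force: [0.9, 0.1, 0.7]
finger_gap: 30.3
tcp [630.2 205.3  56.6] [-3.141e+00 -2.000e-03  4.020e-01] F [0.9 0.1 0.7] gap 30.3 t 5.8
[-0.0003, 0.0084, 0.0005] [-0.001, -0.002, 0.149]
[-0.0023, 0.0172, 0.0005] [-0.001, -0.002, 0.299]
[-0.0057, 0.027, 0.0005] [-0.001, -0.002, 0.339]
```

View pics/a3.png

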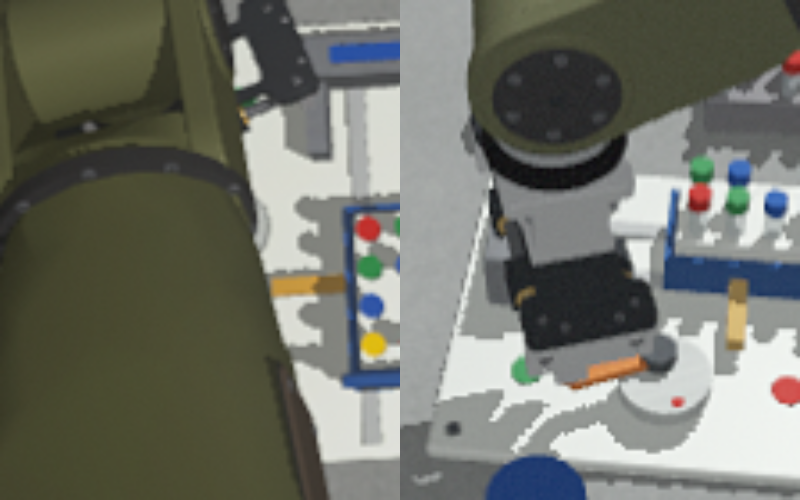

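```bash
python3 -m pendant '[{"claw":0.03,"delta_pos":[-0.0003,0.0084,0.0005],"rotation":[0,0,0.149]},{"claw":0.03,"delta_pos":[-0.0023,0.0172,0.0005],"rotation":[0,0,0.299]},{"claw":0.03,"delta_pos":[-0.0053,0.026,0.0005],"rotation":[0,0,0.339]},{"claw":0.03,"delta_pos":[-0.0053,0.026,0.0005],"rotation":[0,0,0.339]},{"claw":0.03,"delta_pos":[-0.0053,0.026,0.0005],"rotation":[0,0,0.339]}]'
python3 - <<'E'
from h import *
rel([lev(3.14,56,lead=0),lev(3.14,56,lead=8)])
s=manip.camera("side")
a=cv2.resize(s[170:290,190:330],(700,600));cv2.imwrite("pics/a4.png",a[:,:,::-1])
E
```

```text
clock: 6.52
eef_pos: [635.3, 179.9, 55.9]
eef_rot: [-3.14, -0.002, 0.069]
wrist_force: [0.6, 1.3, 0.1]
finger_gap: 30.0
tcp [635.3 179.9  55.9] [-3.14e+00 -2.00e-03  6.90e-02] F [0.6 1.3 0.1] gap 30.0 t 6.53
[0.0002, -0.0063, -0.0001] [-0.001, -0.002, 0.005]
[0.0002, 0.0017, -0.0001] [-0.001, -0.002, 0.005]
```

View pics/a4.png

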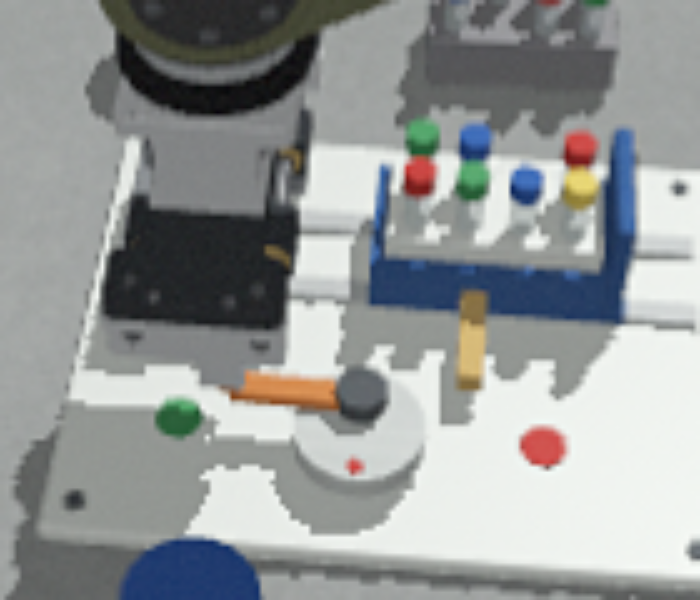

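The lever now points along the marks' line. I'll ease back off the post, rise, and move to behind the carriage while measuring the lever.

```bash
python3 -m pendant '[{"claw":0.03,"delta_pos":[0,-0.005,0],"rotation":[0,0,0]},{"claw":0.03,"delta_pos":[0,-0.005,-0.03],"rotation":[0,0,0]},{"claw":0.03,"delta_pos":[0,-0.005,-0.08],"rotation":[0,0,0]},{"claw":0.03,"delta_pos":[0,-0.005,-0.13],"rotation":[0,0,0]},{"claw":0.0,"delta_pos":[0,-0.005,-0.145],"rotation":[0,0,0]},{"claw":0.0,"delta_pos":[0,-0.005,-0.145],"rotation":[0,0,0]}]'
python3 - <<'E'
from h import *
rel([(*W(-180,0),200,TH),(*W(-145,0),50,TH)])
E
```

```text
clock: 7.32
eef_pos: [634.7, 185.1, 201.1]
eef_rot: [-3.14, -0.003, 0.069]
wrist_force: [1.1, -0.4, -0.1]
finger_gap: 13.7
tcp [634.7 185.1 201.1] [-3.14e+00 -3.00e-03  6.90e-02] F [ 1.1 -0.4 -0.1] gap 13.7 t 7.33
[-0.2403, 0.1024, 0.0003] [-0.001, -0.003, 0.007]
[-0.2057, 0.1028, 0.1504] [-0.001, -0.003, 0.007]
```

```bash
python3 -m pendant '[{"claw":0,"delta_pos":[-0.05,0.02,0],"rotation":[0,0,0]},{"claw":0,"delta_pos":[-0.1,0.04,0],"rotation":[0,0,0]},{"claw":0,"delta_pos":[-0.15,0.06,0],"rotation":[0,0,0]},{"claw":0,"delta_pos":[-0.2,0.08,0],"rotation":[0,0,0]},{"claw":0,"delta_pos":[-0.24,0.102,0],"rotation":[0,0,0.007]},{"claw":0,"delta_pos":[-0.24,0.102,0],"rotation":[0,0,0.007]},{"claw":0,"delta_pos":[-0.24,0.102,0],"rotation":[0,0,0.007]}]'
python3 - <<'E'
from h import *
rel([(*W(-150,0),60,TH),(*W(-150,0),48,TH)])
for n in("top","side"): cv2.imwrite(f"pics/{n}5.png",manip.camera(n)[:,:,::-1])
t=cv2.imread("pics/top5.png");s=cv2.imread("pics/side5.png")
cv2.imwrite("pics/t5.png",cv2.resize(t[150:300,140:280],(560,600),interpolation=cv2.INTER_CUBIC));cv2.imwrite("pics/s5.png",cv2.resize(s[170:290,190:345],(775,600),interpolation=cv2.INTER_CUBIC))
E
```

```text
clock: 8.2
eef_pos: [402.4, 67.0, 199.5]
eef_rot: [-3.14, -0.001, 0.062]
wrist_force: [-0.3, 0.3, 0.6]
finger_gap: 0.6
tcp [402.4  67.  199.5] [-3.14e+00 -1.00e-03  6.20e-02] F [-0.3  0.3  0.6] gap 0.6 t 8.2
[0.0294, 0.0007, 0.1396] [-0.001, -0.001, -0.0]
[0.0294, 0.0007, 0.1516] [-0.001, -0.001, -0.0]
```

View pics/t5.png

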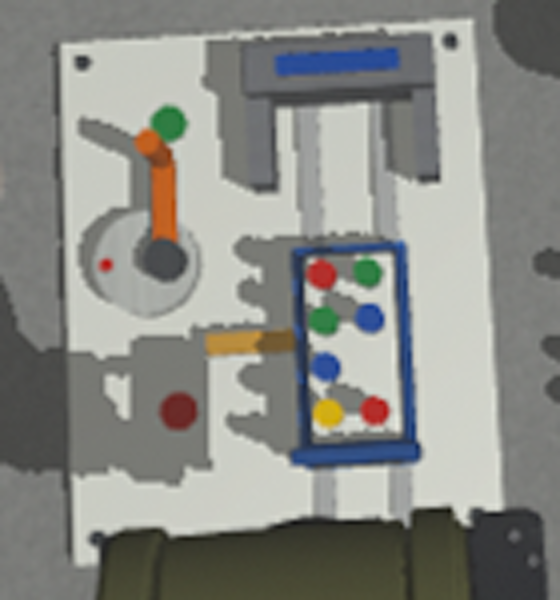

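View pics/s5.png

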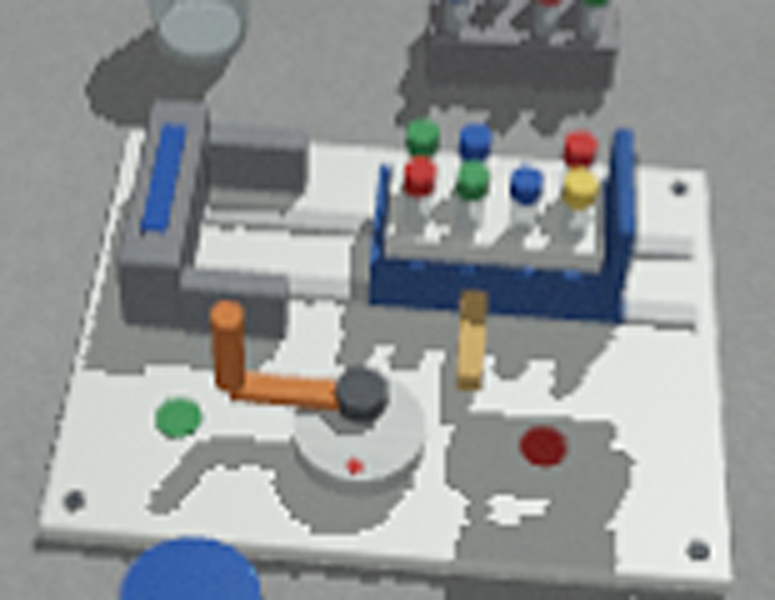

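Run:
```python
from h import *
L=lambda p:np.array([(p[:2]-O)@x_,(p[:2]-O)@y_]).round(1)
a,b=(176.6,185.1),(235.2,232.2)
p,e=two(a,b);print(p.round(1),e,L(p))
for n,uv in(("top",a),("side",b)):
    q=onz(n,uv,92);d=L(q)-[0,105];print(n,L(q),np.hypot(*d),"q",np.arctan2(d[1],-d[0])%6.28)
```

```text
[634.1 185.   93.5] 0.6545196591145901 [ 59. 104.]
top [ 59.6 104.2] 59.60536888569687 q 3.151829359150298
side [ 58.8 102.8] 58.8411420691339 q 3.175804868229233
```

The post is at loader (59,104), so q≈3.155 and the cam is at its low point. In both views the follower is still clear of the cam and the carriage hasn't moved. Next I descend behind the rear plate.

```bash
python3 -m pendant '[{"claw":0,"delta_pos":[0.02,0,0.05],"rotation":[0,0,0]},{"claw":0,"delta_pos":[0.029,0.0007,0.1],"rotation":[0,0,0]},{"claw":0,"delta_pos":[0.029,0.0007,0.145],"rotation":[0,0,0]},{"claw":0,"delta_pos":[0.029,0.0007,0.145],"rotation":[0,0,0]},{"claw":0,"delta_pos":[0.029,0.0007,0.145],"rotation":[0,0,0]}]'
python3 - <<'E'
from h import *
rel([(*W(-128,0),55,TH),(*W(-44,0),55,TH)])
s=manip.camera("side")
cv2.imwrite("pics/s6.png",cv2.resize(s[150:290,190:370],(771,600))[:,:,::-1])
E
```

```text
clock: 8.93
eef_pos: [432.7, 68.7, 55.9]
eef_rot: [-3.14, -0.002, 0.063]
wrist_force: [-0.1, 0.0, 0.1]
finger_gap: 0.5
tcp [432.7  68.7  55.9] [-3.14e+00 -2.00e-03  6.30e-02] F [-0.1  0.   0.1] gap 0.5 t 8.93
[0.0212, 0.0004, 0.001] [-0.001, -0.002, 0.001]
[0.1052, 0.0005, 0.0012] [-0.001, -0.002, 0.001]
```

View pics/s6.png

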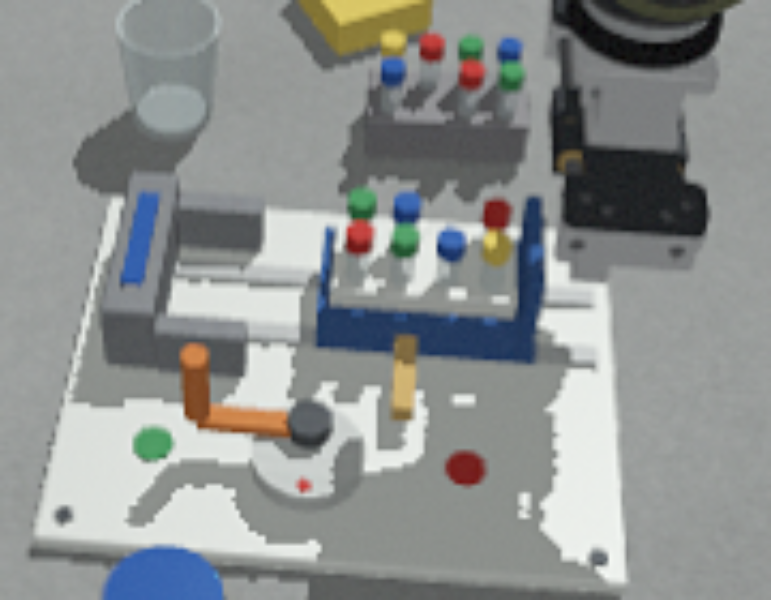

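The gripper sits behind the blue plate, with the plate near (533,280). Now a slow push, about 10 mm per row.

```bash
python3 -m pendant '[{"claw":0,"delta_pos":[0.01,0,0],"rotation":[0,0,0]},{"claw":0,"delta_pos":[0.017,0,0],"rotation":[0,0,0]},{"claw":0,"delta_pos":[0.023,0,0],"rotation":[0,0,0]},{"claw":0,"delta_pos":[0.029,0,0],"rotation":[0,0,0]},{"claw":0,"delta_pos":[0.036,0,0],"rotation":[0,0,0]},{"claw":0,"delta_pos":[0.043,0,0],"rotation":[0,0,0]},{"claw":0,"delta_pos":[0.050,0,0],"rotation":[0,0,0]},{"claw":0,"delta_pos":[0.057,0,0],"rotation":[0,0,0]},{"claw":0,"delta_pos":[0.063,0,0],"rotation":[0,0,0]},{"claw":0,"delta_pos":[0.067,0,0],"rotation":[0,0,0]}]'
python3 - <<'E'
from h import *
rel([(*W(-54,0),55,TH),(*W(-44,0),55,TH)])
s=manip.camera("side")
cv2.imwrite("pics/s7.png",cv2.resize(s[150:290,190:370],(771,600))[:,:,::-1])
E
```

```text
clock: 10.22
eef_pos: [500.1, 72.9, 56.4]
eef_rot: [-3.14, -0.003, 0.063]
wrist_force: [-1.9, -0.3, -0.0]
finger_gap: 0.6
tcp [500.1  72.9  56.4] [-3.14e+00 -3.00e-03  6.30e-02] F [-1.9 -0.3 -0. ] gap 0.6 t 10.22
[0.0277, 0.0004, 0.0015] [-0.001, -0.003, 0.001]
[0.0377, 0.0004, 0.0015] [-0.001, -0.003, 0.001]
```

View pics/s7.png

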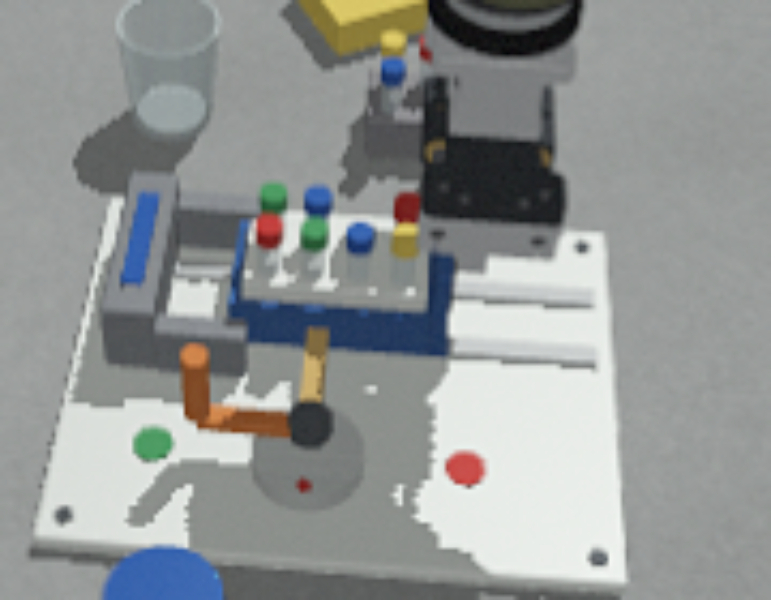

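The carriage is sliding freely: the follower is past the hub at (315,370) and the cam hasn't moved. I'll keep going in small steps until the force rises.

```bash
python3 -m pendant '[{"claw":0,"delta_pos":[0.006,0,0],"rotation":[0,0,0]},{"claw":0,"delta_pos":[0.012,0,0],"rotation":[0,0,0]},{"claw":0,"delta_pos":[0.018,0,0],"rotation":[0,0,0]},{"claw":0,"delta_pos":[0.024,0,0],"rotation":[0,0,0]},{"claw":0,"delta_pos":[0.028,0,0],"rotation":[0,0,0]},{"claw":0,"delta_pos":[0.031,0,0],"rotation":[0,0,0]},{"claw":0,"delta_pos":[0.033,0,0],"rotation":[0,0,0]}]'
python3 -c "
from h import *
rel([(*W(-44,0),55,TH)])"
```

```text
clock: 11.15
eef_pos: [533.5, 75.0, 56.6]
eef_rot: [-3.14, -0.004, 0.063]
wrist_force: [-3.2, 0.1, -1.6]
finger_gap: 0.6
tcp [533.5  75.   56.6] [-3.14  -0.004  0.063] F [-3.2  0.1 -1.6] gap 0.6 t 11.15
[0.0042, 0.0004, 0.0016] [-0.001, -0.004, 0.001]
```

```bash
python3 -m pendant '[{"claw":0,"delta_pos":[0.002,0,0],"rotation":[0,0,0]},{"claw":0,"delta_pos":[0.004,0,0],"rotation":[0,0,0]},{"claw":0,"delta_pos":[0.005,0,0],"rotation":[0,0,0]},{"claw":0,"delta_pos":[0.005,0,0],"rotation":[0,0,0]}]'
```

```text
clock: 11.65
eef_pos: [535.1, 75.1, 56.5]
eef_rot: [-3.14, 0.005, 0.063]
wrist_force: [-32.3, -2.4, 19.6]
finger_gap: 0.4
```

The force rose sharply (32 N) within 1–2 mm of the expected stop. I'll back off, rise and check.

```bash
python3 -m pendant '[{"claw":0,"delta_pos":[-0.01,0,0],"rotation":[0,0,0]},{"claw":0,"delta_pos":[-0.04,0,0],"rotation":[0,0,0]},{"claw":0,"delta_pos":[-0.09,0,0],"rotation":[0,0,0]},{"claw":0,"delta_pos":[-0.13,0,-0.03],"rotation":[0,0,0]},{"claw":0,"delta_pos":[-0.14,0,-0.08],"rotation":[0,0,0]},{"claw":0,"delta_pos":[-0.14,0,-0.13],"rotation":[0,0,0]},{"claw":0,"delta_pos":[-0.14,0,-0.15],"rotation":[0,0,0]},{"claw":0,"delta_pos":[-0.14,0,-0.15],"rotation":[0,0,0]},{"claw":0,"delta_pos":[-0.14,0,-0.15],"rotation":[0,0,0]}]'
python3 - <<'E'
from h import *
for n in("top","side"): cv2.imwrite(f"pics/{n}8.png",manip.camera(n)[:,:,::-1])
t=cv2.imread("pics/top8.png");s=cv2.imread("pics/side8.png")
cv2.imwrite("pics/t8.png",cv2.resize(t[150:300,140:280],(560,600),interpolation=cv2.INTER_CUBIC));cv2.imwrite("pics/s8.png",cv2.resize(s[170:290,190:345],(775,600),interpolation=cv2.INTER_CUBIC))
E
```

```text
clock: 12.78
eef_pos: [395.9, 66.2, 206.2]
eef_rot: [-3.14, 0.006, 0.063]
wrist_force: [0.0, -0.1, -0.2]
finger_gap: 0.3
```

View pics/t8.png

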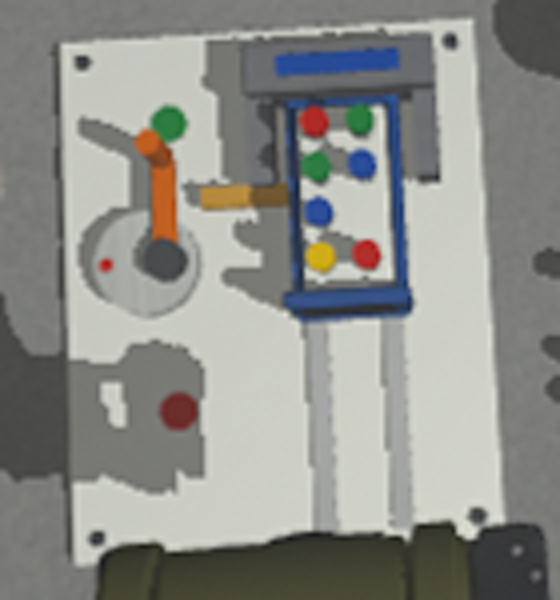

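View pics/s8.png

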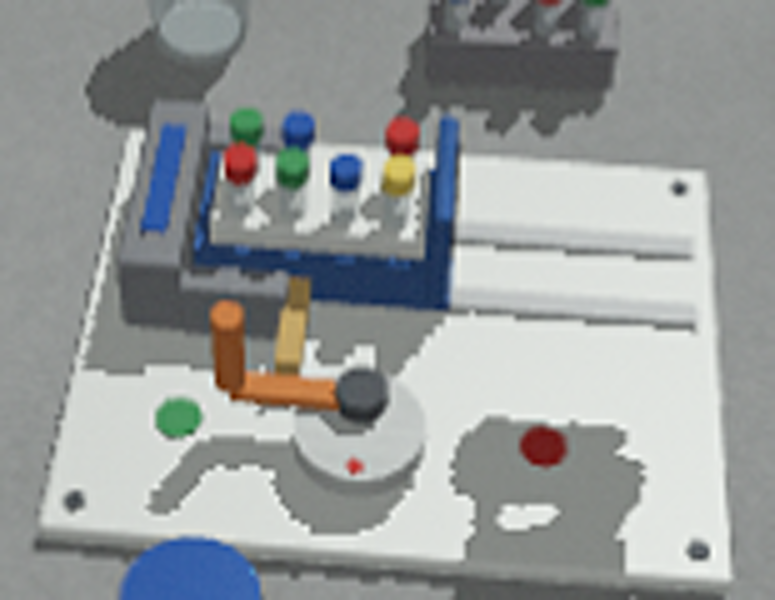

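The carriage is in the dock, with the rear plate now at (348,300) in the top view, and the lever hasn't moved. I'll check the travel using the cap blobs before and after.

Run:
```python
from h import *
R=[("green",(50,120,60),(80,255,255)),("red",(0,170,120),(4,255,255)),("blue",(105,120,40),(125,255,255)),("yellow",(20,150,100),(32,255,255)),("brass",(15,90,60),(22,200,255))]
L=lambda p:np.array([(p[:2]-O)@x_,(p[:2]-O)@y_]).round(1).tolist()
for f in("5","8"):
    for n,box in(("top",(150,150,260,275)),("side",(195,185,300,250))):
        im=cv2.imread(f"pics/{n}{f}.png")[:,:,::-1].copy()
        print(f,n,[(nm,b[0][4],L(onz(n,b[1],95))) for nm,lo,hi in R for b in blobs(im,lo,hi,box)[0]])
s5=onz("top",(140+355/4,150+461/4),86);s8=onz("top",(140+348/4,150+314/4),86);print(L(s5),L(s8))
s5=onz("side",(190+625/5,170+130/5),86);s8=onz("side",(190+450/5,170+119/5),86);print(L(s5),L(s8))
```

```text
5 top [('green', 48, [68.8, 92.2]), ('green', 31, [-19.4, -12.2]), ('green', 33, [-44.0, 12.4]), ('red', 31, [-19.2, 12.2]), ('red', 30, [-93.5, -12.4]), ('blue', 156, [97.7, -1.8]), ('blue', 335, [-81.9, -9.6]), ('blue', 10, [-27.9, 25.9]), ('blue', 36, [-44.1, -12.3]), ('blue', 37, [-69.2, 12.5]), ('yellow', 38, [-93.4, 12.7]), ('brass', 116, [-53.4, 53.6])]
5 side [('green', 29, [-19.6, -8.4]), ('green', 34, [-44.4, 16.0]), ('red', 21, [-18.9, 13.8]), ('blue', 105, [98.4, 28.6]), ('blue', 39, [-44.8, -9.2]), ('blue', 332, [-37.2, 76.9]), ('blue', 35, [-69.3, 17.1]), ('brass', 87, [-47.5, 110.0])]
8 top [('green', 49, [68.9, 92.3]), ('green', 36, [65.5, -12.5]), ('green', 35, [40.5, 12.5]), ('red', 33, [64.9, 12.4]), ('red', 31, [-9.7, -12.7]), ('blue', 156, [97.7, -1.8]), ('blue', 29, [65.8, 23.6]), ('blue', 270, [1.4, -15.0]), ('blue', 36, [39.9, -12.3]), ('blue', 16, [19.9, 25.9]), ('blue', 37, [15.2, 12.6]), ('yellow', 40, [-9.5, 12.3]), ('brass', 115, [26.1, 53.4])]
8 side [('green', 32, [64.6, -9.1]), ('green', 34, [40.0, 15.5]), ('red', 20, [-10.2, -11.2]), ('red', 25, [65.1, 13.0]), ('blue', 35, [39.1, -8.6]), ('blue', 105, [98.4, 28.6]), ('blue', 495, [4.9, 64.1]), ('blue', 37, [15.0, 16.8]), ('yellow', 12, [-9.4, 22.6]), ('brass', 92, [29.7, 111.0])]
[-120.9, -0.7] [-41.7, -1.0]
[-118.7, -31.7] [-33.5, -30.9]
```

The caps moved 84.2 mm. The same picture scale shows the 75 mm cap pitch as 74.2 mm, so the true travel is about 85 mm. With the 32 N rise against 3 N of sliding friction, the carriage is home. The rack is upright, the lever is unchanged and the arm is clear.

```bash
python3 -c "
from h import *
a=cv2.imread('pics/side5.png');
d=cv2.absdiff(cv2.imread('pics/top0.png'),cv2.imread('pics/top8.png')).max(2)
for n,(x0,y0,x1,y1) in dict(jar=(106,178,135,208),spare=(288,212,316,264),beaker=(285,140,316,172),pad=(330,185,378,232)).items(): print(n,d[y0:y1,x0:x1].mean().round(1))
print(manip.sign_off())"
```

```text
jar 1.4
spare 1.0
beaker 0.8
pad 0.8
the job is handed in; nothing more can be done
None
```

The job is done and handed in at about 12.9 s: the cam is at its low point and the carriage is fully home against its stop.

- **Cam:** I turned the lever from q≈0.11 clockwise with the fingertips loosely round the post. After the fingers left it, it measured q≈3.15 in the top view and 3.18 in the side view, pointing at the green mark. In the pictures it had not moved after the push.
- **Carriage:** I then pushed it by the rear plate until the force rose from about 3 N to 32 N at the stop. The tube caps moved 84.2 mm in the pictures. I scaled that to about 85 mm by assuming a 75 mm cap spacing, which was not in the task. My rough readings of the rear plate's top edge disagreed, giving 79 mm from the top view and 85 mm from the side view. I went by the caps and the force.
- **Rack and surroundings:** The sample rack stands upright in its pocket. The jar, spare rack, beaker and yellow pad show no change between the first and last top pictures. I did not check the amber bottle this way; the arm showed no contact force on its way past.
- **Robot:** It ended raised behind the loader, touching nothing, with the wrist force at about 0 N.

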